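# Seat a vial cap in the bench capping press by feel

### The arm

A 6-joint arm with a two-finger parallel gripper is mounted at the origin on the work surface; the furniture and walls round the work are solid. World frame = base frame: x ahead of the robot, y to its left, z up, the work surface at z = 0. Lengths are in mm, angles in rad, forces in N, time in s.
With the tool pointing down it reaches from about 375 to 975 mm from the base axis. Payload 3.8 kg.
Tool frame: the origin (TCP) lies between the finger pads; the fingertips stand 17 mm ahead of it and the grasp point (between the pads) lies 2 mm behind it; z points along the fingers, y is the line along which they close (so a half turn about z gives the same grasp; the last joint's range is limited). The gripper opens to 85 mm and grips with 20 to 120 N. Pads are 22 mm wide; open, the fingers measure 114 mm over their backs; the gripper's body (76 mm by 85 mm) begins 54 mm behind the grasp point. The pads swing forward as they close: fully open they stand 13 mm farther back than shut.
Start: joints at [-1.343, 0.264, 1.604, -0, 1.274, -0.037], TCP at [176.653, -651.469, 248.28] pointing down, gripper open.
Joint ranges: [-2.63, 2.63], [-0.94, 2.18], [0.31, 2.57], [-1.31, 4.45], [0, 2.66], [-2.55, 2.55]. Speed limits (rad/s): [2.57, 2.57, 3.14, 3.14, 3.14, 3.14].

### API

Orientations are given as a 3x3 rotation matrix whose columns are the frame's x, y, z axes.
In Python, from station import arm gives the robot as it stands. Calls block until the motion is done:
- arm.reach(position, orientation): joint-space move of the TCP to a pose.
- arm.servo_line(position, frame=None, feed=150, force_limit=None): straight line of the TCP; frame=None keeps the orientation; feed is the mean speed in mm/s. With force_limit (N) it stops when the force on the tool has changed by that much, and returns True; else False.
- arm.movej(angles): joint-space move.
- arm.command_gripper(opening, f_grip=None): opening from 0.0 (shut) to 1.0 (fully open); f_grip is the grip in N (None keeps the last); returns when the fingers have stopped.
- arm.wait(seconds).
- arm.ik(position, orientation): joint angles nearest the present ones, or None.
- arm.read_camera(name): name is "scene" or "top" or "wrist"; returns the picture (384x512x3 uint8, blue, green, red); there is no depth.
- arm.camera_info(name): a dict with "camera_matrix" (3x3 intrinsics, pixels), "camera_from_world" (4x4, takes a point from world to camera coordinates). Camera axes: x right, y up, looking along -z (the intrinsics and any distortion apply to the point x, -y, -z); pixel columns grow to the right and rows downward; lengths in mm; the calibration is good to about 2 mm. A picture is of the moment at which its call begins: read the wrist's pose just before it. camera_info takes no time and is no camera call; for the wrist camera it gives the pose at the moment of the call.
A pose or a line that the arm cannot do raises arm.IKError and nothing moves.
- arm.close_job(): hands the job in; it is judged then, once.
Trained networks look in the newest picture that a camera, given by its name, has taken for a name from the list of things; names that differ only in an ending like _2 or _b are one class to them, and where a whole thing is asked for, a point or a joint stands for the part that bears it (a point fixed in the world has none). Each returns a list of dicts, best first, with "p" (0 to 1); they miss things now and then, are a little off and sometimes report something else, mostly with a low value. They report only what shows in the picture. A call takes as long as a camera call.
- arm.boxes_of(label, camera): "bbox" ([centre column, centre row, width, height] in pixels, round what is visible of it).
- arm.trace(label, camera): "mask" (384x512 bool, what is visible of it) and "bbox" ([centre column, centre row, width, height] in pixels, round what is visible of it).
- arm.pinpoint(label, camera): "point" ([row, column] in pixels: a listed point, or the origin of a listed thing).
Readings, each from a call of its own:
- arm.current_time_s(): time.
- arm.current_qpos(): joint angles.
- arm.current_qd(): joint speeds.
- arm.current_joint_efforts(): joint torques, N m.
- arm.current_eef_pos(): TCP position.
- arm.current_ee_rot(): TCP orientation.
- arm.current_contact_force(): force on the tool from outside, world axes, zero at the start.
- arm.current_torque(): the same for the moment, N m.
- arm.current_width(): opening from 0.0 (shut) to 1.0 (fully open).
- arm.current_grip_force(): force on a finger pad.
Only numpy, scipy, OpenCV 4.12 (cv2) and the standard library are available. Lean on these libraries where they do the work, as an engineer would, in place of code of your own. Each camera call takes 0.05 s, during which the arm holds its last target. There are 200 camera calls.

### The job

The vial in the bench capping press has its snap cap laid on but not yet pressed down. Push the press handle down until you feel the cap go home and bottom out, firmly but without leaning on it (too much force crushes the cap), and let the handle spring back up. Then pull the vial slide out by its knob to its stop, with the vial left upright in its nest and the other things on the bench left alone.

Things in the scene. Friction and masses are not known exactly. Their poses are not given: they have to be found in the camera images.
- press: white C-frame bench press fixed to the worktop, foot 185 x 104 mm. Origin on the worktop under the ram axis; -x along the handle, +y (left) the way the vial slide comes out. Head 56 mm wide, 151 to 222 mm high, to 23 mm in front of the ram axis; lever pivot pin (along y) at [45, 0, 207] mm. The ram's screw foot is set at random over 10 mm, so where the cap seats must be felt.
- press_handle (a point): middle of the lever's red cross bar, 18 mm thick, 100 mm long along the press's y, 195 mm from the pivot. At rest at [-138, 0, 274] mm in the press frame; goes down about 125 mm on its arc. Push needed: return spring 3 N (top) to 5 N (bottom), about 9 N while the cap slides on, then rising 0.75 N per mm once it has bottomed. The cap is crushed at about 20 N.
- press_lever (a joint): angle of the press lever, rad: 0 at rest (20 degrees up), 0.66 at the lower limit of its swing; the ram goes down 45 mm per rad. It springs back to 0 when let go.
- press_ram: steel ram of the press with its screwed foot and spring pad. Origin coincides with the press origin when the lever is up and goes down with the ram (it does not tell how the foot is set).
- press_slide (a joint): travel of the vial slide, m: 0 with the vial under the ram, growing as it is pulled out to the left (+y of the press) up to a hard stop at about 0.060. About 2 N of friction.
- press_pull (a point): upright red pull knob at the left end of the slide: a post 14 mm thick with a 19 mm ball on top, free from 33 to 71 mm above the worktop; this point is on its axis 50 mm up, 120 mm to the left of the nest. A rod (8 mm thick, axis 29 mm up) joins it to the nest.
- press_nest (a point): centre of the floor of the vial pocket in the aluminium nest block (46 x 46 mm, top 48 mm above the worktop); pocket 22 mm deep, 25 mm wide, 26 mm above the worktop.
- vial: amber glass vial, 23 mm thick, 73.5 mm tall without the cap, standing in the nest. Origin at the centre of its underside, z up along its axis.
- cap_top (a point): centre of the top of the blue snap cap (23 mm wide, 11 mm tall) on the vial: 83 mm above the vial's underside when only laid on, 77 mm when pressed fully home.
- ferrule_tin: bystander: white screw tin, 54 mm wide, 26 mm tall, origin at its underside.
- tape_roll: bystander: roll of tape lying flat, 64 mm wide, 19 mm tall, origin at its underside.
- timer: bystander: white lab timer, 56 x 66 x 20 mm, origin at its underside.
- marker: bystander: black and blue marker, 135 mm long, lying on the bench, origin at its underside.
- tweezers: bystander: steel tweezers, 120 mm long, lying on the bench, origin at its underside.

How it is judged (in metres and radians):
On the way:
1. the cap is pressed home on the vial while the slide is still in, under the ram (z of cap_top in the frame of vial below 0.0785 m and value of joint press_slide below 0.01 m and contact force between press_ram and vial above 5 N), for 0.1 s.
At the end, for the whole second after the job is handed in: The cap is pressed home (its top less than 78.5 mm above the vial's underside), the slide is out to its stop (within 5 mm), the lever has sprung back up (within 0.08 rad), and the vial stands at rest in its nest, upright within 0.15 rad and within 6 mm of the pocket's centre (z of cap_top in the frame of vial below 0.0785 m and value of joint press_slide above 0.055 m and value of joint press_lever below 0.08 rad and horizontal distance between vial and press_nest below 0.006 m and height (world z) of vial below 0.034 m and angle between vial's own z axis and vertical below 0.15 rad and linear speed of vial below 0.02 m/s); the robot touches nothing.
It fails at once if the cap is crushed: the ram presses on the vial with more than 70 N (contact force between press_ram and vial above 70 N).
It fails at once if a bystander is shoved more than 30 mm (distance of any of ferrule_tin, tape_roll, timer, marker, tweezers from where it was at the start of the episode above 0.03 m).
It also fails if it takes over 48 s, if anything falls off the work surface, if the arm or the gripper's body presses on something with over 40 N, if the wrist force passes 120 N, or if a joint passes its speed limit or range.

## Working session

There is one attempt and no reset: what is moved stays moved. The work goes in short steps, each a Python script; the robot and the scene stay as the last script left them, time stands still between calls to the robot, and variables do not carry over. Pictures are saved under pics/ and viewed, at most 10 in all, crops included, and the job is handed in when it is done.

```bash
mkdir -p pics; ls; cat > h.py <<'E'
import numpy as np, cv2
from station import arm
def ray(cam,rc,info=None):
    i=info or arm.camera_info(cam); K=np.array(i["camera_matrix"]);T=np.array(i["camera_from_world"])
    d=np.linalg.inv(K)@[rc[1],rc[0],1]; d=np.array([d[0],-d[1],-d[2]])
    R=T[:3,:3]; o=-R.T@T[:3,3]; d=R.T@d; return o,d/np.linalg.norm(d)
def atz(cam,rc,z):
    o,d=ray(cam,rc); return o+d*(z-o[2])/d[2]
def tri(rs):
    A=np.zeros((3,3));b=np.zeros(3)
    for o,d in rs:
        P=np.eye(3)-np.outer(d,d);A+=P;b+=P@o
    p=np.linalg.solve(A,b); return p,[round(float(np.linalg.norm((np.eye(3)-np.outer(d,d))@(p-o))),1) for o,d in rs]
def proj(cam,p):
    i=arm.camera_info(cam); c=np.array(i["camera_from_world"])@np.r_[p,1]; q=np.array(i["camera_matrix"])@[c[0],-c[1],-c[2]]; return q[:2]/q[2]
E
python3 - <<'E'
from h import *
ims=[]
for c in("scene","top"):
    im=arm.read_camera(c); cv2.imwrite(f"pics/{c}0.png",im)
    i=arm.camera_info(c); print(c,{k:(v if k not in("camera_matrix","camera_from_world") else np.round(v,3).tolist()) for k,v in i.items()})
R={}
for n in("press_handle","press_pull","press_nest","cap_top","press","vial","ferrule_tin","tape_roll","timer","marker","tweezers"):
    for c in("scene","top"):
        r=arm.pinpoint(n,c)[:2]; R[n,c]=r; print(n,c,[(np.round(x["point"],1).tolist(),round(x["p"],2)) for x in r])
    if R[n,"scene"] and R[n,"top"]: print("   ",tri([ray(c,R[n,c][0]["point"]) for c in("scene","top")]))
E
```

```text
pics
scene {'camera_matrix': [[375.454, 0.0, 256.532], [0.0, 375.454, 180.786], [0.0, 0.0, 1.0]], 'camera_from_world': [[-0.372, -0.928, -0.015, 168.004], [0.515, -0.22, 0.828, -378.154], [-0.772, 0.301, 0.56, -922.286], [0.0, 0.0, 0.0, 1.0]]}
top {'camera_matrix': [[392.705, 0.0, 246.855], [0.0, 392.705, 193.345], [0.0, 0.0, 1.0]], 'camera_from_world': [[-0.019, -0.999, 0.041, 16.049], [0.989, -0.012, 0.147, -458.857], [-0.146, 0.043, 0.988, -1271.933], [0.0, 0.0, 0.0, 1.0]]}
press_handle scene [([158.4, 230.5], 0.87)]
press_handle top [([180.9, 226.4], 0.79)]
    (array([459.13622495,  74.69070241, 270.02191361]), [0.4, 0.4])
press_pull scene [([218.1, 180.9], 0.63)]
press_pull top [([176.6, 172.1], 0.55), ([162.2, 209.8], 0.18)]
    (array([511.33400624, 245.54629616,  58.8158347 ]), [7.1, 7.1])
press_nest scene [([204.7, 201.8], 0.65)]
press_nest top [([159.7, 205.1], 0.77), ([156.5, 208.1], 0.43)]
    (array([574.7543226 , 150.07262541,  38.6258474 ]), [3.7, 3.7])
cap_top scene [([188.5, 200.2], 0.53)]
cap_top top []
press scene [([214.2, 204.5], 0.72), ([203.5, 205.1], 0.71)]
press top [([161.3, 209.3], 0.91), ([179.3, 228.1], 0.66)]
    (array([581.58800662, 140.95453581, -11.62140266]), [6.0, 6.0])
vial scene [([206.2, 209.4], 0.59)]
vial top [([157.5, 206.3], 0.56)]
    (array([581.93717411, 135.1320511 ,  23.07166323]), [8.7, 8.7])
ferrule_tin scene []
ferrule_tin top [([186.0, 287.9], 0.68)]
tape_roll scene []
tape_roll top [([249.8, 331.0], 0.65)]
timer scene [([205.5, 325.1], 0.72)]
timer top [([194.8, 329.3], 0.59)]
    (array([ 458.40470733, -275.21412969,   -9.74980084]), [3.8, 3.8])
marker scene [([230.9, 248.6], 0.6)]
marker top [([202.8, 241.0], 0.69)]
    (array([434.02575128,  31.41313361,  -6.86076354]), [3.9, 3.9])
tweezers scene [([258.1, 197.5], 0.68)]
tweezers top [([217.9, 179.3], 0.46)]
    (array([382.09511201, 230.24559706,  -6.16315706]), [6.6, 6.6])
```

View pictures.

```bash
python3 - <<'E'
import cv2,numpy as np
a=cv2.imread("pics/scene0.png")[90:310,120:400];b=cv2.imread("pics/top0.png")[80:300,110:390]
cv2.imwrite("pics/both.png",cv2.resize(np.vstack([a,b])[:, :],None,fx=1.36,fy=1.36,interpolation=cv2.INTER_CUBIC))
E
```

```text
(no output)
```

View pics/both.png

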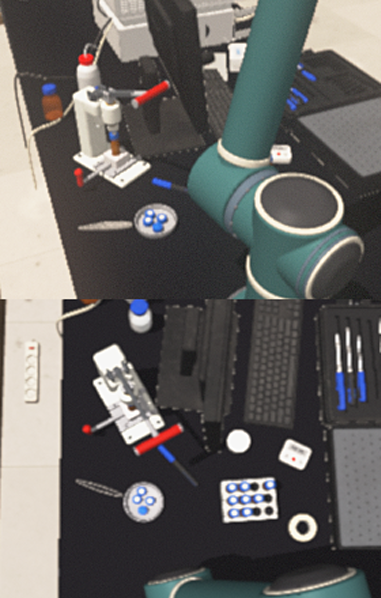

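```bash
python3 - <<'E'
from h import *
print(arm.current_time_s(), np.round(arm.current_ee_rot(),2).tolist())
p=arm.current_eef_pos(); print(p)
a=np.radians(30); 
# tool y along press y (down-pointing): candidates
for s in(1,-1):
    y=s*np.array([-np.sin(a),np.cos(a),0]); z=np.array([0,0,-1.]); R=np.c_[np.cross(y,z),y,z]
    for q in([400,40,480],[459,75,330],[470,75,170],[530,220,57],[490,270,57]):
        k=arm.ik(q,R); print(s,q,None if k is None else np.round(k,2))
i=arm.camera_info("wrist"); T=np.array(i["camera_from_world"]); print(np.round(T,3).tolist(), -T[:3,:3].T@T[:3,3])
E
```

```text
1.2 [[0.97, 0.26, 0.0], [0.26, -0.97, -0.0], [0.0, 0.0, -1.0]]
[ 176.66235088 -651.4856316   248.29568793]
1 [400, 40, 480] [ 0.04 -0.32  1.76 -0.    1.7  -2.06]
1 [459, 75, 330] [ 0.11 -0.18  1.92 -0.    1.41 -1.99]
1 [470, 75, 170] [ 0.11 -0.05  2.1  -0.    1.09 -1.99]
1 [530, 220, 57] [ 0.35  0.27  1.99 -0.    0.89 -1.74]
1 [490, 270, 57] [ 0.46  0.24  2.02 -0.    0.88 -1.64]
-1 [400, 40, 480] [ 0.04 -0.32  1.76 -0.    1.7   1.08]
-1 [459, 75, 330] [ 0.11 -0.18  1.92 -0.    1.41  1.16]
-1 [470, 75, 170] [ 0.11 -0.05  2.1  -0.    1.09  1.15]
-1 [530, 220, 57] [ 0.35  0.27  1.99 -0.    0.89  1.4 ]
-1 [490, 270, 57] [ 0.46  0.24  2.02 -0.    0.88  1.51]
[[0.261, -0.965, -0.0, -674.968], [0.912, 0.247, -0.328, 42.499], [0.317, 0.086, 0.945, -381.447], [0.0, 0.0, 0.0, 1.0]] [ 258.57386438 -629.35350742  374.09057552]
```

```bash
cat >> h.py <<'E'
def frame(yaw,s=1):
    y=s*np.array([-np.sin(yaw),np.cos(yaw),0]); z=np.array([0,0,-1.]); return np.c_[np.cross(y,z),y,z]
E
python3 - <<'E'
from h import *
arm.servo_line([176.6,-651.4,450],feed=250)
arm.reach([455,120,480],frame(np.radians(30)))
arm.command_gripper(0.0)
arm.wait(0.3)
cv2.imwrite("pics/w1.png",arm.read_camera("wrist"))
for n in("press_handle","press_pull","press_nest","cap_top","press","vial"):
    w=[(np.array(x["point"]),x["p"]) for x in arm.pinpoint(n,"wrist")[:2]]
    print(n,[(np.round(x,1).tolist(),round(p,2)) for x,p in w])
    for x,p in w:
        z={"press_handle":274,"press_pull":50,"press_nest":26,"cap_top":109,"press":0,"vial":26}[n]
        print("   ",np.round(atz("wrist",x,z),1))
print(arm.current_time_s(),arm.current_contact_force(),arm.current_eef_pos())
E
```

```text
press_handle [([138.4, 212.5], 0.92), ([198.6, 296.6], 0.51)]
    [453.7  73.2 274. ]
    [466.  180.8 274. ]
press_pull [([199.3, 294.9], 0.9)]
    [525.6 248.6  50. ]
press_nest [([208.6, 224.5], 0.69), ([192.5, 230.6], 0.68)]
    [613.8 151.3  26. ]
    [579.9 145.8  26. ]
cap_top [([208.2, 225.4], 0.38)]
    [579.2 141.6 109. ]
press [([185.8, 230.3], 0.92)]
    [577.1 141.8   0. ]
vial [([188.9, 232.2], 0.77)]
    [572.3 144.9  26. ]
6.4583 [-0.38460513  0.44684866  0.36538558] [454.99259578 119.99332723 480.00217226]
```

View pics/w1.png

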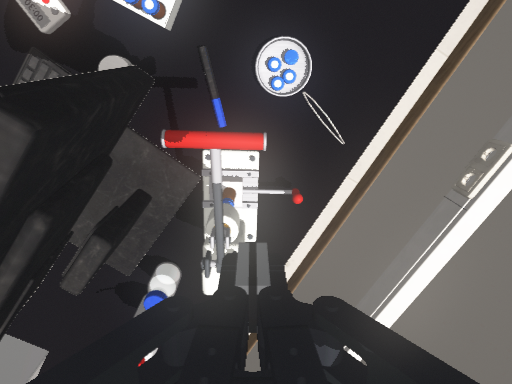

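```bash
python3 - <<'E'
from h import *
print(tri([ray("wrist",(78,155)),ray("top",(191,264))]))
for n in("press_handle","press_pull"):
    rs=[ray("wrist",arm.pinpoint(n,"wrist")[0]["point"])]
    arm.read_camera("top"); arm.read_camera("scene")
    for c in("top","scene"):
        r=arm.pinpoint(n,c)
        if r: print(c,r[0]["point"]); rs.append(ray(c,r[0]["point"]))
    print(n,tri(rs))
m=arm.trace("press_handle","wrist")[0]["mask"]; print(cv2.minAreaRect(np.argwhere(m)[:,::-1].astype(np.float32)))
im=arm.read_camera("wrist"); red=((im[...,2]>130)&(im[...,1]<70)&(im[...,0]<70)); red[160:]=0
pts=np.argwhere(red)[:,::-1].astype(np.float32); r=cv2.minAreaRect(pts);print(r)
b=cv2.boxPoints(r); b=b[np.argsort(b[:,0])]; L=b[:2].mean(0);Rr=b[2:].mean(0)
A=atz("wrist",L[::-1],274);B=atz("wrist",Rr[::-1],274); d=B-A; print(A,B,np.linalg.norm(d),np.degrees(np.arctan2(-d[0],d[1])))
E
```

```text
(array([456.87355919, -43.21286007,  92.78434284]), [0.3, 0.3])
top [180.4, 226.4]
scene [156.4, 232.6]
press_handle (array([455.41954012,  72.3991925 , 278.22296567]), [2.7, 3.9, 2.8])
top [176.1, 173.4]
scene [220.2, 179.7]
press_pull (array([521.29999861, 247.6052753 ,  44.09565162]), [6.1, 4.4, 5.7])
((212.06597900390625, 200.79428100585938), (105.21259307861328, 140.1290283203125), 1.3971810340881348)
((213.5, 139.5), (17.0, 97.0), 90.0)
[478.51183995  32.46027879 274.        ] [429.9131657  116.70328418 274.        ] 97.2559257654097 29.98007806755118
```

```bash
cat > press.py <<'E'
from h import *
yaw=np.radians(30); R=frame(yaw); O=np.array([575,143.5,0]); ex=np.array([np.cos(yaw),np.sin(yaw),0]); ey=np.array([-np.sin(yaw),np.cos(yaw),0])
def bar(th): # tip contact pose (TCP) for lever angle th below rest
    a=np.radians(20)-th
    return O+ex*(45-195*np.cos(a))+ey*5+np.array([0,0,207+195*np.sin(a)+9+17])
F=lambda: np.array(arm.current_contact_force())
arm.reach(bar(0)+[0,0,40],R)
arm.servo_line(bar(0)+[0,0,15],feed=100); arm.wait(0.2); f0=F(); print("f0",f0)
hit=arm.servo_line(bar(0)-[0,0,6],feed=25,force_limit=2)
z=arm.current_eef_pos()[2]; print("contact",hit,z,"expected",bar(0)[2],F()-f0)
dz=z-bar(0)[2]
if hit and abs(dz)<8:
    log=[]; TARGET=14
    for th in np.arange(0.02,0.70,0.015):
        f=(F()-f0)[2]
        if f>=TARGET-0.5: break
        h=arm.servo_line(bar(th)+[0,0,dz],feed=30,force_limit=max(1,TARGET-f))
        g=F()-f0; log.append((round(th,3),round(arm.current_eef_pos()[2],1),np.round(g,1).tolist(),h))
        if h and g[2]>TARGET-1: break
    for l in log[::3]+log[-4:]: print(*l)
    arm.wait(0.3); print("hold",F()-f0,arm.current_time_s())
    cv2.imwrite("pics/press.png",arm.read_camera("scene")[90:310,120:400])
E
python3 press.py
```

```text
f0 [-0.13487336  0.45073442  0.56882315]
contact True 298.2356688464711 expected 299.6939279485054 [ 0.07131582 -1.28696278  1.80770132]
0.02 294.5 [-2.6, -1.6, 3.9] False
0.065 286.1 [-0.9, -2.3, 3.1] False
0.11 277.6 [-0.2, -0.7, 2.7] False
0.155 269.0 [0.2, -2.0, 3.2] False
0.2 260.4 [-0.6, -1.3, 2.6] False
0.245 251.7 [-0.7, -1.2, 3.0] False
0.29 243.0 [-0.2, -3.0, 1.8] False
0.335 234.4 [-0.0, -2.0, 3.7] False
0.38 226.2 [-2.2, -2.9, 6.8] False
0.425 217.4 [-2.6, -3.5, 7.1] False
0.47 208.7 [-2.8, -2.1, 7.5] False
0.515 200.3 [-2.8, -2.7, 9.9] False
0.56 192.3 [-4.7, -3.8, 13.6] False
0.515 200.3 [-2.8, -2.7, 9.9] False
0.53 197.6 [-4.2, -2.7, 10.7] False
0.545 195.0 [-4.3, -2.7, 11.9] False
0.56 192.3 [-4.7, -3.8, 13.6] False
hold [-5.13371942 -3.63896421 13.70769939] 18.5083
```

```bash
cat > pull.py <<'E'
exec(open("press.py").read().split("arm.reach")[0])
for th in(0.45,0.3,0.15,0.0): arm.servo_line(bar(th)+[0,0,0],feed=120)
arm.servo_line(bar(0)+[0,0,50],feed=200)
arm.reach(O+ey*165-ex*20+[0,0,335],R)   # clear of the press, for a look
arm.wait(.2)
cv2.imwrite("pics/w2.png",arm.read_camera("wrist")); cv2.imwrite("pics/s2.png",arm.read_camera("scene")[90:310,120:400]);arm.read_camera("top")
rs=[]
for c in("wrist","scene","top"):
    r=arm.pinpoint("press_pull",c)
    if r:
        rs.append(ray(c,r[0]["point"])); q=atz(c,r[0]["point"],50)-O; print(c,r[0]["point"],r[0]["p"],"press xy",q@ex,q@ey)
print(tri(rs)); r=arm.pinpoint("press_handle","scene"); print(r and (r[0]["point"],r[0]["p"]),proj("scene",O-138*ex+[0,0,274]))
for y in(84,170): print(arm.ik(O+ey*y+[0,0,56],R))
print(arm.current_time_s())
E
python3 pull.py
```

```text
wrist [166.3, 214.9] 0.82 press xy 5.665641820526739 116.33828484143595
scene [219.7, 182.2] 0.87 press xy -10.992534946581534 112.74149261790379
top [174.0, 173.2] 0.76 press xy 9.029139361183903 118.03394366780692
(array([523.20665107, 244.2521062 ,  42.30483543]), [3.2, 10.4, 7.3])
([158.3, 233.5], 0.87) [231.02110209 157.80297375]
[ 3.42120373e-01  2.69807731e-01  1.98432904e+00 -4.44089210e-16
  8.87455879e-01 -1.75227473e+00]
[ 4.91772584e-01  2.60793113e-01  1.99610857e+00 -4.44089210e-16
  8.84690970e-01 -1.60262252e+00]
21.8417
```

View pics/w2.png

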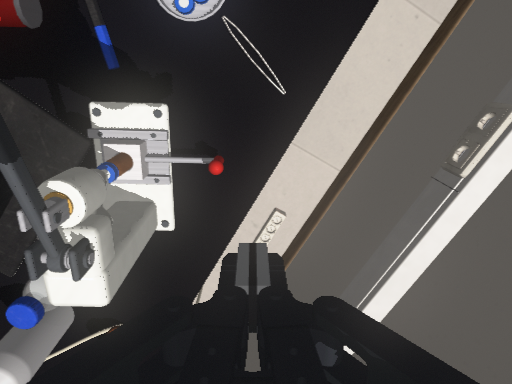

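View pics/s2.png

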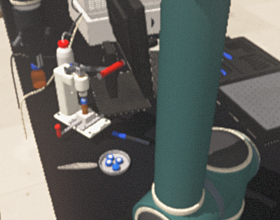

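```bash
cat > pull2.py <<'E'
exec(open("press.py").read().split("arm.reach")[0])
P=lambda y,z,x=4: O+ey*y+ex*x+np.array([0,0,z])
arm.servo_line(P(86,335),feed=200)
if arm.servo_line(P(86,56),feed=120,force_limit=6): print("TOUCH",arm.current_eef_pos(),F()); raise SystemExit
arm.wait(.2); f0=F()
h=arm.servo_line(P(180,56),feed=40,force_limit=10)
q=arm.current_eef_pos()-O; print("stop",h,q@ex,q@ey,F()-f0,arm.current_time_s())
arm.read_camera("scene"); cv2.imwrite("pics/s3.png",arm.read_camera("scene")[90:310,60:400])
E
python3 pull2.py
```

```text
stop True 4.182238485315856 154.7966957230234 [ 3.13005771 -3.08646492  2.78118373] 26.675
```

```bash
cat > pull3.py <<'E'
exec(open("press.py").read().split("arm.reach")[0])
P=lambda y,z,x=4: O+ey*y+ex*x+np.array([0,0,z])
for k in range(3):
    q=arm.current_eef_pos()-O
    h=arm.servo_line(P(q@ey+8,56),feed=20,force_limit=14)
    q=arm.current_eef_pos()-O; f=F(); print("stop",h,q@ey,"fy",f@ey,f)
    if h: break
y=q@ey
arm.servo_line(P(y-20,56),feed=80)   # back off, towards the press
arm.servo_line(P(y-20,300),feed=250)
arm.reach(P(150,400,-90),R); arm.wait(.2)
cv2.imwrite("pics/w4.png",arm.read_camera("wrist"))
r=arm.pinpoint("press_pull","wrist")[0]; q=atz("wrist",r["point"],50)-O; print(r,q@ex,q@ey)
for n,z in(("cap_top",103),("vial",26),("press_nest",26)):
    for r in arm.pinpoint(n,"wrist")[:1]: q=atz("wrist",r["point"],z)-O; print(n,r,q@ex,q@ey)
print(arm.current_time_s())
E
python3 pull3.py
```

```text
stop True 154.75574796007191 fy -3.85665649479556 [ 2.62291219 -2.93894427  2.67462419]
{'point': [205.1, 268.3], 'p': 0.6} 12.726827141234315 174.43285809999117
cap_top {'point': [212.8, 184.7], 'p': 0.69} 3.5476810072006275 57.183309144070314
vial {'point': [192.7, 194.5], 'p': 0.96} 1.8981431869675738 58.04109203134926
press_nest {'point': [195.7, 193.7], 'p': 0.89} 7.351821764207288 56.39359118719855
29.6417
```

View pics/w4.png

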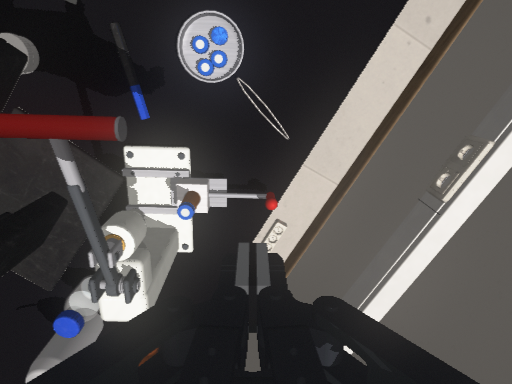

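```bash
python3 -c "
from station import arm
print(arm.close_job())"
```

```text
the job is handed in; nothing more can be done
None
```

The job is handed in, but the judge returned no verdict. I pressed the cap until the handle force rose to about 14 N, past the roughly 9 N slide-on. The handle then sprang back up, and I pushed the slide out to its hard stop (about 58 mm by camera). The vial was upright in its nest and I saw no bystander moved; that the cap is fully home rests on the force trace, since I did not measure its height.

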